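# Feel the coupling gap with an oiled taper gauge

### The arm

A 6-joint arm with a two-finger parallel gripper is mounted at the origin on the work surface. World frame = base frame: x ahead of the robot, y to its left, z up, the work surface at z = 0. Lengths are in m, angles in rad, forces in N, time in s.
With the tool pointing down it reaches from about 0.375 to 0.925 m from the base axis. Payload 5.7 kg.
Tool frame: the origin (TCP) lies midway between the tips of the shut fingers; the grasp point (between the pads) lies r.grip_depth behind it (r.grip_depth is the distance from the TCP to the grasp point, in m); z points along the fingers, y is the direction in which the jaws open and shut (so a half turn about z gives the same grasp; the last joint's range is limited). The gripper opens to 85 mm and grips with 20 to 120 N. Pads are 22 mm wide; open, the fingers measure 114 mm over their backs; the gripper's body (76 mm by 85 mm) begins 54 mm behind the grasp point. The pads swing forward as they close: fully open they stand 13 mm farther back than shut.
Start: joints at [1.207, 0.359, 1.51, -0, 1.272, -0.115], TCP at [0.148, 0.581, 0.231] pointing down, gripper open.
Joint ranges: [-2.97, 2.97], [-1.01, 2.36], [0.21, 2.38], [-0.96, 4.11], [0.2, 2.71], [-2.98, 2.98]. Speed limits (rad/s): [2.39, 2.39, 3.14, 3.14, 3.14, 3.14].

### API

Orientations are given as [roll, pitch, yaw] about the fixed x, y, z axes, in that order (R = Rz(yaw) Ry(pitch) Rx(roll)).
In Python, from rig import sense, vision, r, find_in, trace gives the robot as it stands.
- The arm moves only by the tool servo_tool, never from a script. Its argument "commands" is a list of rows, each a list of 2 entries, a list of its own where there are three numbers: the shift along the tool's x, y, z in m, then the turn about the tool's z in rad. A call has 1 to 5 rows; each row shifts and turns the pose as measured when the row begins, along the tool's axes as they then stand; what a row does not reach is not made up. A row lasts 1/12 s, in which the tool goes at most 41.7 mm and 7.16 degrees, less where a joint would pass 70% of its speed; a pose out of reach is approached as far as the arm can. A call with a gripper value outside its range is refused whole. "gripper" is the closure, from -1 (fully open) to 1 (shut), set as the call begins (left out, the last holds). The fingers move at their own pace and stop on an object; "newtons" is the grip in N (left out, the last holds). Time passes only in rows, so rows that do not move let the fingers close. It gives the time, the measured TCP pose, the force and the opening at its end, in the units of the state.
- sense(): the state, without advancing time (a new reading comes with each control period).
- vision.get_image(name): name is "scene" or "side" or "wrist"; returns a dict with "image" (480x640x3 uint8, red, green, blue), "fov_y" (degrees; the focal length in pixels is half the picture's height over the tangent of half this angle, whatever the lens; pixels are square), "cx", "cy" (the principal point, pixels), "position" and "attitude" of the camera in the world. Camera axes: x right, y down, z forward; pixel columns grow to the right and rows downward; lengths in m; the calibration is good to about 2 mm. A picture is of the moment at which its call begins. There is no depth.
- r.close_job(): hands the job in, once; it reports no verdict.
Trained networks look in a picture, given as the dict that the camera call returned (one of the last four; its "shot" number tells which), for a name from the list of things; names that differ only in an ending like _2 or _b are one class to them, and where a whole thing is asked for, a point or a joint stands for the part that bears it (a point fixed in the world has none). Each returns a list of dicts, best first, with "score" (0 to 1); they miss things now and then, are a little off and sometimes report something else, mostly with a low value. They report only what shows in the picture. A call takes as long as a camera call. They do not tell look-alikes from the thing itself.
- find_in(picture, name): "at" ([column, row] in pixels, amid what is visible of it).
- trace(picture, name): "pixels" (480x640 bool, what is visible of it) and "at" ([column, row] in pixels, amid what is visible of it).
The state is a dict: "time": time; "q": joint angles; "qvel": joint speeds; "effort": joint torques, N m; "tcp_pos": TCP position; "tcp_rot": TCP orientation; "ft_force": force on the tool from outside, world axes, zero at the start; "torque": the same for the moment, N m; "grip_width": finger opening in m.
Only numpy, scipy, OpenCV 4.12 (cv2) and the standard library are available. Lean on these libraries where they do the work, as an engineer would, in place of code of your own. Each camera call takes 0.05 s, during which the arm holds its last target. There are 200 camera calls.

### The job

Take the taper gauge out of the wooden tool block, dip its tip into the steel oil cup, then slide the blade straight down, square to the faces, between the two coupling halves of the pump set at the top of the coupling until it drags snugly on both. Do not force it: the motor-side half is still loose on its shaft and the gap must stay as it is. Finish while holding the gauge still at that snug depth, and leave everything else on the bench where it is.

Things in the scene. Friction and masses are not known exactly. Their poses are not given: they have to be found in the camera images.
- gauge: taper gauge, loose, about 90 g, at first standing in a slot of the tool block with its handle up. Flat steel blade 12 mm wide and 70 mm long that thickens evenly from 1.6 mm at the tip to 5.8 mm at the handle (0.06 mm per mm), then a dark wooden handle 26 mm wide, 16 mm thick, 78 mm long. Origin at the middle of the blade's tip; z runs up the blade towards the handle, x across its width, y across its thickness (of blade and handle alike)
- gauge_grip (a point): a point inside the gauge's handle, 115 mm up z from the blade tip, 45 mm above the handle's lower end and 33 mm below its top; a good place to pinch the handle across its 16 mm thickness
- tool_block: light wooden tool block, fixed, 120 mm (x) by 56 mm (y) by 78 mm high, origin at the centre of its underside. The gauge's blade hangs 70 mm deep in a slot 28 mm towards +x from the centre and its handle rests on the block's top; the gauge's axes are then parallel to the block's. The screwdriver stands in it 34 mm towards -x
- oil_cup: open round steel cup for oil, loose, 250 g, 62 mm across the rim, 45 mm high, walls 3 mm; origin at the centre of its underside, z up
- oil_cup_rim (a point): centre of the cup's mouth, 45 mm above the bench; a dip counts when the blade's tip is at least 10 mm below the rim, inside the cup, for a moment
- pump_set: motor and gear pump on one grey base plate 170 by 430 mm, fixed. The shaft lies along its y axis, 83 mm above the bench: blue finned motor to +y (its top 152 mm high, from 40 mm beyond the gap; terminal box to 182 mm, from 80 mm beyond it), pump bracket to -y (130 mm high, from 50 mm off the gap). Origin on the bench straight under the coupling gap, z up
- fixed_half: pump-side coupling half, fixed: a flange 90 mm across with a flat gap face, its rim edge chamfered 3 mm by 45 degrees. Origin at the top of the gap face, at rim height, 128 mm above the bench; the metal lies to its -y. Axes parallel to pump_set's. The gauge drags with its tip some 25 to 58 mm below the rim; a push down of 5 to 10 N seats it snugly; if one face alone pushes it sideways, ease it to the middle and go on
- loose_half: motor-side coupling half, the same shape mirrored; origin likewise at the top of its gap face, 128 mm above the bench, metal to its +y. The gap between the two origins along y is somewhere from 3 to 4.5 mm and free from the rim right down past 60 mm within 14 mm of the middle. This half slides along the shaft (y) if pushed with more than about 15 N; it must not be shifted by more than 0.6 mm
- screwdriver: black round-handled screwdriver standing in the tool block, loose, handle 22 mm across, top about 148 mm above the bench; origin at its tip. Leave alone
- oil_filter: white spin-on oil filter, loose, 76 mm across, 94 mm high; origin at the centre of its underside. Leave alone
- bearing: steel ball bearing lying flat, loose, 72 mm across, 17 mm high; origin at the centre of its underside. Leave alone
- carton: small cardboard box, loose, 90 by 70 by 60 mm high; origin at the centre of its underside. Leave alone
- pulley: dark steel belt pulley lying flat, loose, 100 mm across, 34 mm high; origin at the centre of its underside. Leave alone
- spanner: steel spanner lying on the bench, loose, 180 mm long; origin at its middle. Leave alone
Mind the look-alikes: they are no part of the job. What is shaped like the gauge but orange or purple is not meant.

How it is judged:
On the way, in this order (a step that is already met when the one before it is completed fails the run):
1. the gauge is held and its blade is clear of the tool block (height (world z) of gauge above 0.082 m and contact force between the fingers and gauge above 2 N), for 0.1 s.
2. the held gauge's tip is dipped into the oil cup, at least 10 mm below the rim (horizontal distance between gauge and oil_cup_rim below 0.029 m and z of gauge in the frame of oil_cup between 0 and 0.035 m and contact force between the fingers and gauge above 2 N), for 0.2 s.
At the end, for the whole second after the job is handed in: the gauge is held in the fingers, upright within 6 and square to the faces within 4.5 degrees, tip over 15 mm below the rim at the coupling's top (12 mm either side), bearing on each half with over 1 N, at rest; loose half shifted under 0.6 mm; oil cup upright, within 30 mm of its place (z of gauge in the frame of fixed_half below -0.015 m and x of gauge in the frame of fixed_half between -0.012 and 0.012 m and y of gauge in the frame of fixed_half above -0.001 m and y of gauge in the frame of loose_half below 0.001 m and contact force between gauge and fixed_half above 1 N and contact force between gauge and loose_half above 1 N and angle between each of gauge, oil_cup's own z axis and vertical below 0.1 rad and angle between the y axis of gauge and the y axis of pump_set, either way round below 0.08 rad and distance of loose_half from where it was at the start of the episode below 0.0006 m and contact force between the fingers and gauge above 2 N and contact force between gauge and tool_block below 0.1 N and contact force between gauge and oil_cup below 0.1 N and linear speed of gauge below 0.01 m/s and distance of oil_cup from where it was at the start of the episode below 0.03 m); the arm keeps its last pose, push and grip.
It fails at once if the loose coupling half was pushed more than 0.6 mm along its shaft (distance of loose_half from where it was at the start of the episode above 0.0006 m).
It fails at once if the oil cup was tipped or shoved about (angle between oil_cup's own z axis and vertical above 0.35 rad or distance of oil_cup from where it was at the start of the episode above 0.03 m).
It fails at once if another thing on the bench was disturbed (distance of any of screwdriver, oil_filter, bearing, carton, pulley, spanner from where it was at the start of the episode above 0.03 m).
It also fails if it takes over 51 s, if anything falls off the work surface, if the arm or the gripper's body presses on something with over 40 N, if the wrist force passes 120 N, or if a joint passes its speed limit or range.

## Working session

There is one attempt and no reset: what is moved stays moved. The work goes in short steps, Python scripts to look and compute and a tool call to move; the robot and the scene stay as the last step left them, time stands still between calls to the robot, and variables do not carry over. Pictures are saved under pics/ and viewed, about 8 in all and at most 12, crops included, and the job is handed in when it is done.

Besides the shell and the picture viewer there is one more tool, called after "Emit:" as name(argument=value, ...), one argument or row to a line, values as JSON. servo_tool: Moves the arm, as the interface text tells. Its arguments: {"type":"object","properties":{"commands":{"type":"array"},"gripper":{"type":"number"},"newtons":{"type":"number"}},"required":["commands"]}

```bash
ls; mkdir -p pics
cat > h.py <<'E'
import numpy as np, cv2
from rig import sense, vision, r, find_in, trace
from scipy.spatial.transform import Rotation as Ro
def cam(p):
    f=240/np.tan(np.radians(p["fov_y"])/2); a=np.array(p["attitude"],float)
    R=a if a.shape==(3,3) else (Ro.from_euler('xyz',a).as_matrix() if a.size==3 else Ro.from_quat(a).as_matrix())
    return f,R,np.array(p["position"],float)
def ray(p,uv):
    f,R,o=cam(p); d=R@np.array([(uv[0]-p["cx"])/f,(uv[1]-p["cy"])/f,1]); return o,d/np.linalg.norm(d)
def atz(p,uv,z):
    o,d=ray(p,uv); return o+d*(z-o[2])/d[2]
def proj(p,X):
    f,R,o=cam(p); c=(np.atleast_2d(X)-o)@R; return np.c_[c[:,0]/c[:,2]*f+p["cx"],c[:,1]/c[:,2]*f+p["cy"]]
def tri(rays):
    A=0;b=0
    for o,d in rays:
        P=np.eye(3)-np.outer(d,d);A=A+P;b=b+P@o
    x=np.linalg.solve(A,b); return x,[float(np.linalg.norm((np.eye(3)-np.outer(d,d))@(x-o))) for o,d in rays]
def save(p,n): cv2.imwrite(f"pics/{n}.png",cv2.cvtColor(p["image"],cv2.COLOR_RGB2BGR))
E
python3 - <<'E'
from h import *
np.set_printoptions(precision=4,suppress=True)
print(sense(), r.grip_depth)
for n in("scene","side","wrist"):
    p=vision.get_image(n); save(p,n+"0"); print(n,p["fov_y"],p["cx"],p["cy"],p["position"],p["attitude"],p["shot"])
    for k in("gauge","tool_block","oil_cup","pump_set","fixed_half","loose_half","screwdriver"):
        print(k,[(round(d["score"],2),np.round(d["at"],1)) for d in find_in(p,k)[:3]])
E
```

```text
pics
{'time': 0.0, 'q': array([ 1.2069,  0.3594,  1.5115, -0.    ,  1.2725, -0.1151]), 'qvel': array([-0.0006,  0.0001,  0.001 , -0.0005, -0.0008, -0.0011]), 'effort': array([  0.0022, -52.7625, -27.8617,   0.0001,   0.0133,   0.    ]), 'tcp_pos': array([0.1475, 0.5809, 0.2305]), 'tcp_rot': array([-3.1398, -0.0002,  2.8928]), 'ft_force': array([ 0.5822, -0.1398, -0.8163]), 'torque': array([-0.0043,  0.0051,  0.0129]), 'grip_width': 0.08537702423910146} 0.0187
scene 56.7503621280921 322.39285329541946 239.70145945077465 [1.169  0.2815 0.6219] [-2.1892  0.0028  2.1727] 1
gauge [(0.92, array([273.9, 244.3])), (0.69, array([324.6, 250.5])), (0.57, array([275.6, 303.5]))]
tool_block [(0.65, array([286.1, 271.4]))]
oil_cup [(0.63, array([323.9, 229.7]))]
pump_set [(0.86, array([511.5, 318.6]))]
fixed_half [(0.97, array([444.2, 295. ])), (0.21, array([511.8, 320.2]))]
loose_half []
screwdriver [(0.57, array([298.5, 240.3])), (0.43, array([298.7, 201.9]))]
side 53.529612754145106 321.118160772458 238.46739772321834 [0.2203 0.4417 0.5882] [-2.1799 -0.02   -2.6145] 2
gauge [(0.65, array([284.9, 211. ])), (0.58, array([256.7, 252.6]))]
tool_block [(0.63, array([294.6, 255.9])), (0.44, array([315. , 201.9]))]
oil_cup [(0.93, array([387.1, 281.7]))]
pump_set [(0.7, array([199.1, 399.3]))]
fixed_half [(0.78, array([221.4, 342.6])), (0.5, array([288.4, 211.4]))]
loose_half [(0.79, array([206.2, 358.1]))]
screwdriver [(0.6, array([303.7, 228.6])), (0.49, array([284.6, 213.2]))]
wrist 68.03911282261525 319.13483088487783 247.28352557093422 [0.0719 0.6005 0.3733] [ 2.8302 -0.0004  1.3222] 3
gauge []
tool_block []
oil_cup []
pump_set [(0.71, array([226.4, 439.6]))]
fixed_half []
loose_half []
screwdriver []
```

View pics/scene0.png

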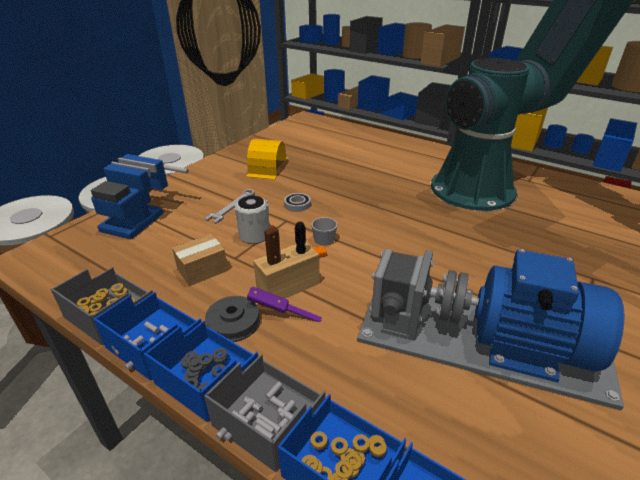

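View pics/side0.png

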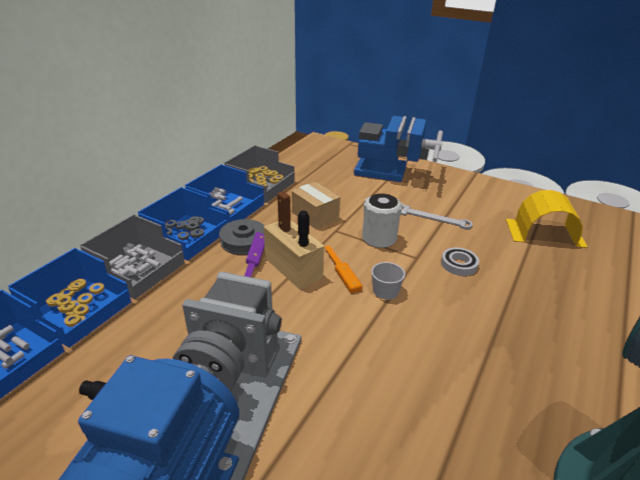

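The scene view shows the brown gauge handle at (273,245) and the black screwdriver at (299,237) in the block at (287,270). The cup is at (324,231) and the coupling gap near (455,298). In the side view the gauge is at (285,211), the cup at (388,281) and the coupling at (212,350). The purple and orange look-alikes lie flat on the bench.

Run:
```python
from h import *
np.set_printoptions(precision=4,suppress=True)
a=vision.get_image("scene"); b=vision.get_image("side")
for k,u,v in(("gauge top-handle mid",(273,245),(285,211)),("driver handle",(300,236),(304,228)),("cup",(324,231),(388,281)),("block",(286.1,271.4),(294.6,255.9)),("coupling",(455,298),(213,350))):
    x,e=tri([ray(a,u),ray(b,v)]); print(k,x,np.array(e))
for p in(a,b):
  for k in("oil_cup","gauge","tool_block"):
    for t in trace(p,k)[:2]:
        ys,xs=np.where(t["pixels"]); print(k,round(t["score"],2),t["at"],xs.min(),xs.max(),ys.min(),ys.max(),len(xs))
```

```text
gauge top-handle mid [ 0.6545 -0.1886  0.118 ] [0.0005 0.0005]
driver handle [ 0.5976 -0.1658  0.1139] [0.0018 0.0018]
cup [ 0.4444 -0.2131  0.0222] [0.0009 0.0009]
block [ 0.627  -0.181   0.0326] [0.0046 0.0046]
coupling [0.5616 0.1375 0.09  ] [0.0095 0.0095]
oil_cup 0.74 [323.7, 229.8] 312 336 217 244 586
gauge 0.75 [273.7, 244.4] 264 280 227 264 503
gauge 0.65 [322.7, 249.2] 315 326 246 256 90
tool_block 0.7 [286.8, 273.0] 254 319 243 299 2524
tool_block 0.33 [201.0, 259.4] 172 227 235 284 1917
oil_cup 0.74 [387.2, 282.2] 372 404 262 299 998
gauge 0.83 [286.1, 209.8] 278 290 192 230 418
gauge 0.65 [344.0, 272.5] 326 361 246 293 611
tool_block 0.75 [294.1, 253.7] 264 324 221 288 2639
```

Emit:
servo_tool(
  commands=[
    [[-0.029, -0.027, -0.005], 0],
    [[-0.029, -0.027, -0.005], 0],
    [[-0.029, -0.027, 0], 0],
    [[-0.029, -0.027, 0], 0],
    [[-0.029, -0.027, 0], 0],
  ],
  gripper=-1,
)

```text
time: 2.02
tcp_pos: [0.2553, 0.4174, 0.2408]
tcp_rot: [3.135, -0.001, 2.903]
ft_force: [2.1, -0.4, -0.5]
grip_width: 0.0853
```

Emit:
servo_tool(
  commands=[
    [[-0.029, -0.027, 0], 0],
    [[-0.029, -0.027, 0], 0],
    [[-0.029, -0.027, 0], 0],
    [[-0.029, -0.027, 0], 0],
    [[-0.029, -0.027, 0], 0],
  ],
)

```text
time: 2.43
tcp_pos: [0.3679, 0.2441, 0.2412]
tcp_rot: [3.132, 0.002, 2.907]
ft_force: [0.7, -0.2, 0.6]
grip_width: 0.0854
```

Emit:
servo_tool(
  commands=[
    [[-0.029, -0.027, 0], 0],
    [[-0.029, -0.027, 0], 0],
    [[-0.029, -0.027, 0], 0],
    [[-0.029, -0.027, 0], 0],
    [[-0.029, -0.027, 0], 0],
  ],
)

```text
time: 2.85
tcp_pos: [0.4814, 0.0696, 0.242]
tcp_rot: [3.13, 0.006, 2.906]
ft_force: [0.4, 0.8, -0.3]
grip_width: 0.0852
```

Emit:
servo_tool(
  commands=[
    [[-0.029, -0.027, 0], 0],
    [[-0.029, -0.027, 0], 0],
    [[-0.029, -0.027, 0], 0],
    [[-0.029, -0.027, 0], 0.04],
    [[-0.029, -0.027, 0], 0.04],
  ],
)

```text
time: 3.27
tcp_pos: [0.5933, -0.1062, 0.2423]
tcp_rot: [3.128, 0.007, 2.822]
ft_force: [0.2, -0.1, -0.3]
grip_width: 0.0855
```

Emit:
servo_tool(
  commands=[
    [[-0.029, -0.027, 0], 0.04],
    [[-0.025, -0.022, 0], 0.02],
    [[0, 0, 0], 0],
  ],
)

```text
time: 3.52
tcp_pos: [0.6331, -0.1815, 0.2417]
tcp_rot: [3.13, 0.012, 2.752]
ft_force: [1.3, -0.3, 0.8]
grip_width: 0.0855
```

Run:
```python
from h import *
np.set_printoptions(precision=4,suppress=True)
s=sense(); print(s["tcp_pos"],s["tcp_rot"],s["time"])
p=vision.get_image("wrist"); save(p,"w1"); print(p["position"],p["attitude"])
for k in("gauge","tool_block","oil_cup"):
    for t in trace(p,k)[:2]:
        ys,xs=np.where(t["pixels"]); print(k,round(t["score"],2),t["at"],xs.min(),xs.max(),ys.min(),ys.max(),len(xs))
print(proj(p,[[0.6545,-.1886,.156],[.5976,-.1658,.148],[.627,-.181,.078],[.444,-.213,.045]]))
a=vision.get_image("scene")
for u in((360,335),(617,403)): print(atz(a,u,0.01))
```

```text
[ 0.6331 -0.1815  0.2417] [3.1303 0.012  2.7523] 3.5167
[ 0.5586 -0.1528  0.3827] [ 2.8182 -0.0117  1.1818]
gauge 0.88 [375.0, 253.8] 333 432 195 300 2102
gauge 0.66 [317.2, 211.1] 287 353 144 282 6776
tool_block 0.72 [319.7, 210.8] 287 353 145 281 6706
oil_cup 0.78 [198.0, 33.2] 160 237 0 65 4328
[[320.0363 283.103 ]
 [319.2138 193.367 ]
 [314.9466 216.8939]
 [193.9059  21.4558]]
[0.6697 0.0197 0.01  ]
[0.5648 0.423  0.01  ]
```

View pics/w1.png

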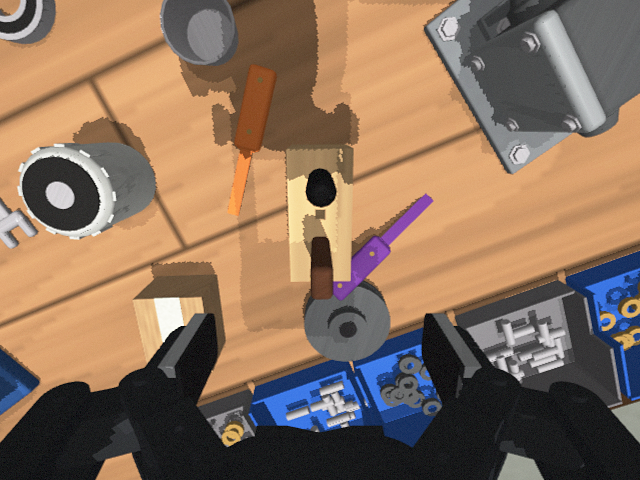

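The wrist view shows the block upright at columns 287–353. The gauge's handle runs from (320,240) to (321,298), the screwdriver top is at (320,187) and the cup at (198,30). The tool is nearly aligned with the block. Next I measure the block yaw and the top of the handle.

Run:
```python
from h import *
np.set_printoptions(precision=4,suppress=True)
p=vision.get_image("wrist")
m=[t for t in trace(p,"tool_block")][0]["pixels"]
for side in(0,1):
    P=[]
    for y in range(205,272):
        xs=np.where(m[y])[0]
        if len(xs): P.append(atz(p,((xs.min()-.5) if side==0 else (xs.max()+.5),y),.078)[:2])
    P=np.array(P,np.float32); vx,vy,x0,y0=cv2.fitLine(P,cv2.DIST_HUBER,0,.001,.001).ravel(); print("edge",np.arctan(vy/vx),x0,y0, P[0],P[-1])
c=p["image"][225:310,280:370]; cv2.imwrite("pics/c1.png",cv2.resize(cv2.cvtColor(c,cv2.COLOR_RGB2BGR),None,fx=7,fy=7,interpolation=cv2.INTER_CUBIC))
```

```text
edge -0.3872298 0.6257675 -0.20567624 [ 0.6014 -0.1961] [ 0.6589 -0.2186]
edge -0.38628158 0.65059614 -0.15553227 [ 0.6226 -0.1438] [ 0.6799 -0.1673]
```

View pics/c1.png

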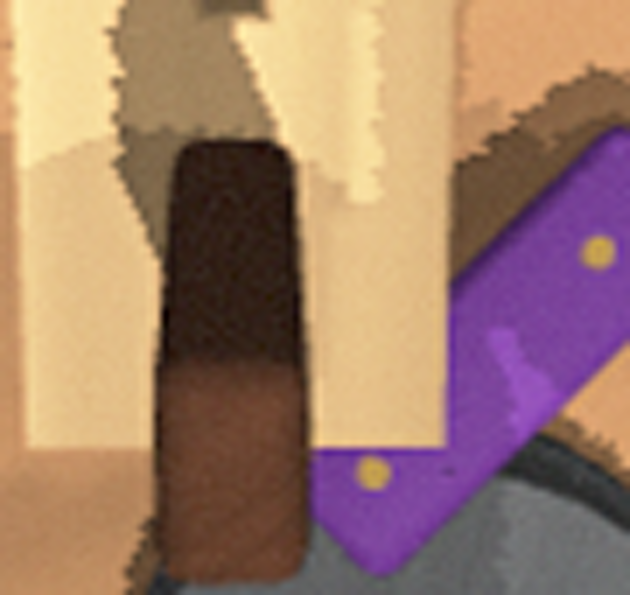

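Run:
```python
from h import *
np.set_printoptions(precision=4,suppress=True)
s=sense(); print(s["tcp_pos"],s["tcp_rot"],s["time"])
p=vision.get_image("wrist"); 
for u in((313.4,292.6),(313.4,277.1),(313.4,308.1),(302.6,292.6),(324.3,292.6)): print(atz(p,u,.156))
e=atz(p,(314,288.6),.078);print("block +x end",e)
yaw=-.387; ex=np.array([np.cos(yaw),np.sin(yaw)]); ey=np.array([-ex[1],ex[0]])
c=np.array([.6257675+.65059614,-.20567624-.15553227])/2
# gauge from block: along centreline, 32 mm back from +x end
g=c+ex*((e[:2]-c)@ex-.032); print("gauge by block",g)
t=s["tcp_pos"][:2]
h=atz(p,(313.4,292.6),.156)[:2]
R=Ro.from_euler('xyz',s["tcp_rot"]).as_matrix()
for q in(h,g): print("tool shift",R.T@np.r_[q-t,.104-s["tcp_pos"][2]])
print(R)
b=vision.get_image("side"); a=vision.get_image("scene")
for n,im in(("a",a),("b",b)):
  for X in (np.r_[h,.156],np.r_[h,.078]): print(n,proj(im,X))
```

```text
[ 0.6294 -0.1734  0.2422] [3.1278 0.0074 2.7589] 3.8667
[ 0.6557 -0.1871  0.156 ]
[ 0.6447 -0.1827  0.156 ]
[ 0.6669 -0.1917  0.156 ]
[ 0.6528 -0.1942  0.156 ]
[ 0.6586 -0.18    0.156 ]
block +x end [ 0.6865 -0.1992  0.078 ]
gauge by block [ 0.6565 -0.1881]
tool shift [-0.0284 -0.0048  0.1384]
tool shift [-0.0295 -0.0054  0.1384]
[[-0.9276  0.3733  0.012 ]
 [ 0.3734  0.9276  0.01  ]
 [-0.0074  0.0138 -0.9999]]
a [[271.9677 229.3869]]
a [[274.6787 262.1402]]
b [[283.6904 193.2404]]
b [[284.7029 228.646 ]]
```

Emit:
servo_tool(
  commands=[
    [[-0.029, -0.005, 0], 0],
    [[0, 0, 0], 0],
    [[0, 0, 0.035], 0],
    [[0, 0, 0.035], 0],
    [[0, 0, 0], 0],
  ],
)

```text
time: 4.43
tcp_pos: [0.658, -0.1868, 0.1745]
tcp_rot: [3.128, 0.015, 2.762]
ft_force: [-1.3, 0.3, -1.4]
grip_width: 0.0853
```

```bash
cat > go.py <<'E'
from h import *
import sys
np.set_printoptions(precision=4,suppress=True)
t=np.array(eval(sys.argv[1]),float); s=sense(); R=Ro.from_euler('xyz',s["tcp_rot"]).as_matrix()
print(s["time"],s["tcp_pos"],s["tcp_rot"],"F",s["ft_force"],"w",s["grip_width"]); print("shift",R.T@(t[:3]-s["tcp_pos"]),"turn",-(((t[3]-s["tcp_rot"][2])+np.pi)%(2*np.pi)-np.pi))
E
python3 go.py "(.656,-.1875,.104,2.7546)"
```

```text
4.4333 [ 0.658  -0.1868  0.1745] [3.128  0.0149 2.7625] F [-1.3433  0.3155 -1.3624] w 0.08532570393072587
shift [ 0.0027 -0.0023  0.0705] turn 0.007893435873072896
```

Emit:
servo_tool(
  commands=[
    [[0.0025, -0.002, 0.035], 0.008],
    [[0, 0, 0.035], 0],
    [[0, 0, 0], 0],
  ],
)

```text
time: 4.68
tcp_pos: [0.6584, -0.1869, 0.1071]
tcp_rot: [3.128, 0.02, 2.756]
ft_force: [-1.9, 0.5, -0.8]
grip_width: 0.0857
```

```bash
python3 go.py "(.656,-.1875,.104,2.7546)"
```

```text
4.6833 [ 0.6584 -0.1869  0.1071] [3.1278 0.0197 2.7558] F [-1.8551  0.5248 -0.8403] w 0.08570663075696827
shift [ 0.0021 -0.0015  0.003 ] turn 0.0012053843203752024
```

Emit:
servo_tool(
  commands=[
    [[0.002, -0.0015, 0.003], 0],
    [[0, 0, 0], 0],
    [[0, 0, 0], 0],
    [[0, 0, 0], 0],
    [[0, 0, 0], 0],
  ],
  gripper=1,
  newtons=40,
)

```text
time: 5.1
tcp_pos: [0.6595, -0.1884, 0.1131]
tcp_rot: [3.128, 0.028, 2.757]
ft_force: [0.4, -0.0, 0.0]
grip_width: 0.0256
```

Emit:
servo_tool(
  commands=[
    [[0, 0, 0], 0],
    [[0, 0, 0], 0],
    [[0, 0, 0], 0],
    [[0, 0, 0], 0],
    [[0, 0, 0], 0],
  ],
)

```text
time: 5.52
tcp_pos: [0.6615, -0.1892, 0.1171]
tcp_rot: [3.128, 0.034, 2.757]
ft_force: [-0.6, 0.3, -0.4]
grip_width: 0.0155
```

```bash
python3 go.py "(.656,-.1875,.104,2.7546)"
```

```text
5.5167 [ 0.6615 -0.1892  0.1171] [3.1279 0.0339 2.7569] F [-0.5954  0.3021 -0.359 ] w 0.015493511410211247
shift [ 0.0062 -0.0006  0.0129] turn 0.0022681458136979415
```

Emit:
servo_tool(
  commands=[
    [[0, 0, -0.035], 0],
    [[0, 0, -0.035], 0],
    [[0, 0, -0.035], 0],
  ],
)

```text
time: 5.77
tcp_pos: [0.6534, -0.1877, 0.214]
tcp_rot: [3.128, 0.018, 2.757]
ft_force: [-0.5, 0.4, -1.2]
grip_width: 0.0157
```

Run:
```python
from h import *
np.set_printoptions(precision=4,suppress=True)
def st():
    s=sense(); print(s["time"],s["tcp_pos"],s["tcp_rot"],s["ft_force"],s["grip_width"])
st()
for n in("scene","side","wrist"):
    p=vision.get_image(n); save(p,n+"2"); st()
    for k in("gauge","oil_cup"):
        for t in trace(p,k)[:2]:
            ys,xs=np.where(t["pixels"]); print(k,round(t["score"],2),t["at"],xs.min(),xs.max(),ys.min(),ys.max(),len(xs))
st()
a=cv2.imread("pics/scene2.png")[150:300,220:380]; b=cv2.imread("pics/side2.png")[130:310,220:410]
f=lambda i:cv2.resize(i,(400,450)); cv2.imwrite("pics/ab.png",np.hstack([f(a),f(b)]))
```

```text
5.7667 [ 0.6534 -0.1877  0.214 ] [3.1279 0.0181 2.7566] [-0.4641  0.4077 -1.1519] 0.01567367686284701
5.8167 [ 0.6573 -0.1893  0.223 ] [3.128  0.0304 2.7567] [ 1.8512 -1.2946  3.7999] 0.015588133830534983
gauge 0.92 [273.1, 219.3] 264 279 188 248 372
gauge 0.63 [273.7, 304.3] 247 320 291 319 655
oil_cup 0.68 [324.0, 230.9] 312 336 217 244 576
5.9667 [ 0.655  -0.1883  0.2156] [3.1279 0.0237 2.7566] [ 0.3108 -0.4813 -1.4715] 0.015083056582945486
gauge 0.81 [257.4, 253.2] 245 264 232 276 509
gauge 0.69 [345.7, 274.6] 327 361 247 292 559
oil_cup 0.64 [388.0, 281.9] 371 403 262 299 972
6.1167 [ 0.6532 -0.1875  0.2126] [3.1279 0.0179 2.7567] [-0.0668  0.8103 -1.323 ] 0.015425269527232843
gauge 0.91 [243.3, 94.6] 217 270 28 199 4194
gauge 0.67 [377.3, 240.8] 336 442 177 292 2476
oil_cup 0.83 [190.1, 11.6] 145 226 0 31 1880
6.2167 [ 0.6534 -0.1876  0.2127] [3.1278 0.0181 2.7567] [-1.168   0.6973 -0.9465] 0.015503244295832583
```

View pics/ab.png

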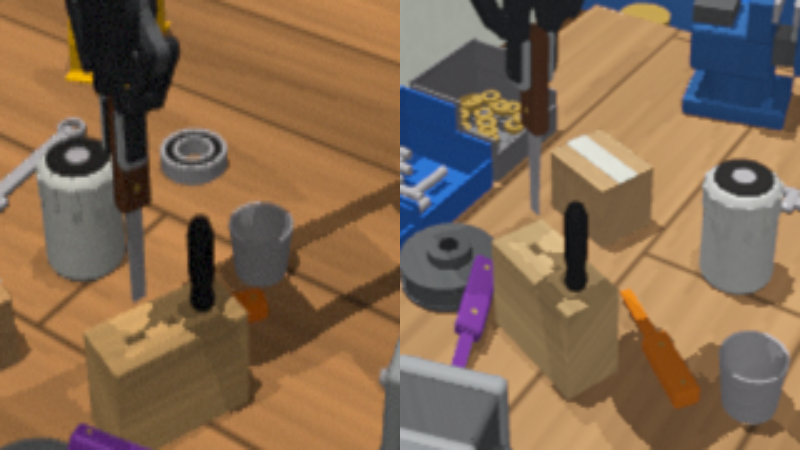

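The gauge is held with its blade clear of the block. The tip is at about (275,250) in the scene view and (285,215) in the side view. The screwdriver and cup have not moved.

Run:
```python
from h import *
np.set_printoptions(precision=4,suppress=True)
a=vision.get_image("scene");b=vision.get_image("side")
def tip(p,c,n):
    return p["image"]
x,e=tri([ray(a,(274.8,250.5)),ray(b,(285.1,215.5))]); print(x,e)
s=sense(); R=Ro.from_euler('xyz',s["tcp_rot"]).as_matrix(); print(s["time"],s["tcp_pos"],"tip in tool",R.T@(x-s["tcp_pos"]))
# cup: mask bbox centre refine: rim ellipse
for X in([.4444,-.2131,.045],[.4444,-.2131,0]): print(proj(a,X),proj(b,X))
save(b,"side3");save(a,"scene3")
```

```text
[ 0.6542 -0.1864  0.1075] [0.0012749310848690185, 0.0012749310848691215]
6.3167 [ 0.6538 -0.1878  0.2132] tip in tool [ 0.0023 -0.      0.1058]
[[324.1731 223.3769]] [[389.4729 270.9541]]
[[324.1814 238.9232]] [[387.0277 289.6445]]
```

View pics/wrist2.png

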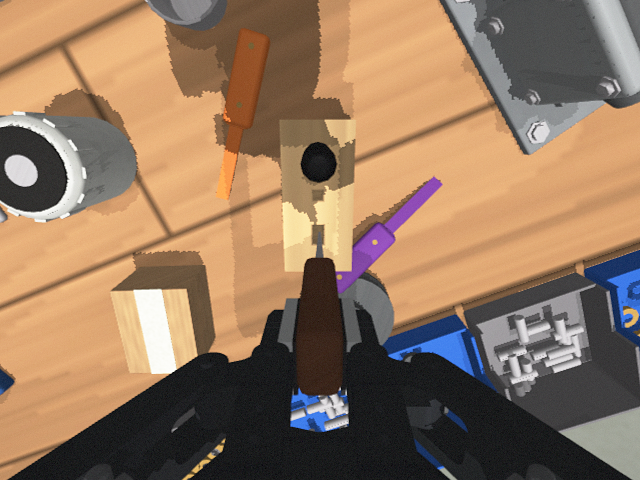

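The wrist view shows the gauge gripped centrally, with the blade tip at (319,233). The tip lies about 106 mm below the TCP. Next is the move to the cup.

Emit:
servo_tool(
  commands=[
    [[0.0074, -0.035, -0.005], 0],
    [[0.035, -0.013, 0], 0],
    [[0.035, -0.013, 0], 0],
    [[0.035, -0.013, 0], 0],
    [[0.035, -0.013, 0], 0],
  ],
)

```text
time: 6.73
tcp_pos: [0.4871, -0.2147, 0.2102]
tcp_rot: [3.127, 0.024, 2.762]
ft_force: [-0.4, -0.1, -1.5]
grip_width: 0.0156
```

```bash
python3 - <<'E'
from h import *
for i in range(4): vision.get_image("side")
E
python3 go.py "(.446,-.213,.17,2.7546)"
```

```text
6.9333 [ 0.4878 -0.2147  0.2108] [3.1267 0.0242 2.7602] F [ 0.3188 -0.5638 -1.1645] w 0.01534782065612807
shift [ 0.0404 -0.0146  0.0396] turn 0.005577396478453345
```

Emit:
servo_tool(
  commands=[
    [[0.04, -0.0145, 0], 0.005],
    [[0.001, 0, 0.02], 0],
  ],
)

```text
time: 7.1
tcp_pos: [0.4519, -0.2158, 0.1929]
tcp_rot: [3.128, 0.034, 2.757]
ft_force: [-0.5, 1.7, -1.4]
grip_width: 0.0156
```

```bash
python3 - <<'E'
from h import *
for i in range(4): p=vision.get_image("side")
save(p,"side4"); cv2.imwrite("pics/s4.png",cv2.resize(cv2.imread("pics/side4.png")[130:310,290:480],(570,540)))
E
python3 go.py "(.446,-.213,.126,2.7546)"
```

```text
7.3 [ 0.4563 -0.2166  0.1914] [3.127  0.0357 2.7564] F [ 0.1445 -0.0364 -0.5781] w 0.015554955581592039
shift [ 0.0132 -0.0015  0.0649] turn 0.0017923476555052886
```

View pics/s4.png

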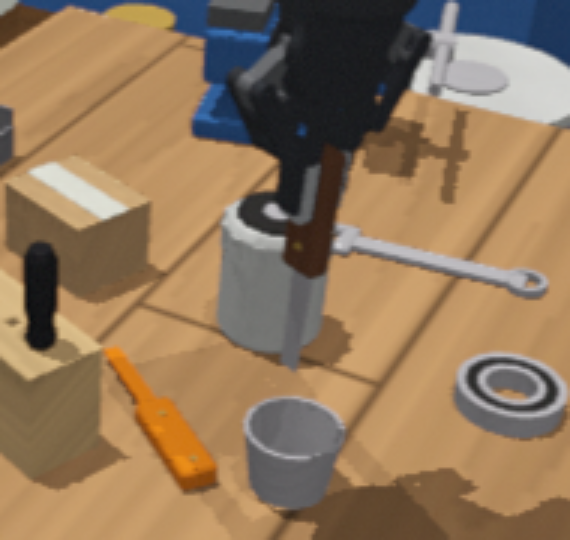

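The tip is at about (387,252) in the side view, directly over the cup mouth at (388,273). Now I dip.

Emit:
servo_tool(
  commands=[
    [[0.013, -0.0015, 0.015], 0],
    [[0.002, 0, 0.025], 0],
    [[0.002, 0, 0.028], 0],
  ],
)

```text
time: 7.55
tcp_pos: [0.454, -0.2174, 0.1294]
tcp_rot: [3.131, 0.056, 2.759]
ft_force: [0.3, 0.4, -1.1]
grip_width: 0.0151
```

```bash
python3 - <<'E'
from h import *
for i in range(3): p=vision.get_image("side")
s=sense(); R=Ro.from_euler('xyz',s["tcp_rot"]).as_matrix(); print("tip",s["tcp_pos"]+R@[.002,0,.106])
E
python3 go.py "(.446,-.213,.126,2.7546)"
```

```text
tip [ 0.45384508 -0.2150705   0.02120469]
7.7 [ 0.4507 -0.2152  0.1272] [3.1289 0.0462 2.7588] F [ 0.0753 -0.6003 -0.1632] w 0.015486114208724484
shift [0.0052 0.0003 0.0009] turn 0.00416688559157441
```

Emit:
servo_tool(
  commands=[
    [[0, 0, 0], 0],
    [[0, 0, -0.03], 0],
    [[0, 0, -0.037], -0.12],
    [[0, 0, -0.037], -0.12],
    [[0, 0, -0.037], -0.12],
  ],
)

```text
time: 8.12
tcp_pos: [0.4444, -0.2134, 0.2728]
tcp_rot: [3.141, 0.04, 3.131]
ft_force: [0.3, -0.5, -1.4]
grip_width: 0.0156
```

Emit:
servo_tool(
  commands=[
    [[0, 0, -0.015], -0.12],
    [[0, 0, 0], -0.12],
  ],
)

```text
time: 8.28
tcp_pos: [0.4489, -0.2165, 0.302]
tcp_rot: [-3.117, 0.052, -2.902]
ft_force: [-0.6, 0.1, -2.1]
grip_width: 0.0156
```

```bash
python3 - <<'E'
from h import *
for i in range(3): p=vision.get_image("side")
for t in trace(p,"oil_cup")[:1]: print(t["at"],t["score"])
E
python3 go.py "(.575,.079,.27,-2.887)"
```

```text
[387.6, 281.1] 0.98
8.4833 [ 0.4465 -0.2149  0.2961] [-3.1243  0.0465 -2.9126] F [ 0.372  -0.5983 -0.6496] w 0.015394026620868737
shift [-0.1905  0.2577  0.0306] turn -0.02564073988534865
```

Emit:
servo_tool(
  commands=[
    [[-0.024, 0.032, 0], -0.02],
    [[-0.024, 0.032, 0.002], 0],
    [[-0.024, 0.032, 0.002], 0],
    [[-0.024, 0.032, 0.002], 0],
    [[-0.024, 0.032, 0.002], 0],
  ],
)

```text
time: 8.9
tcp_pos: [0.5243, -0.0332, 0.2865]
tcp_rot: [-3.125, 0.037, -2.927]
ft_force: [0.4, -0.4, -2.0]
grip_width: 0.0154
```

Emit:
servo_tool(
  commands=[
    [[-0.024, 0.032, 0.002], 0],
    [[-0.024, 0.032, 0.002], 0],
    [[-0.012, 0.016, 0], 0],
  ],
)

```text
time: 9.15
tcp_pos: [0.5658, 0.0658, 0.2792]
tcp_rot: [-3.128, 0.03, -2.937]
ft_force: [-0.0, -0.5, -1.0]
grip_width: 0.0157
```

```bash
cat > tilt.py <<'E'
from h import *
Rg=Ro.from_euler('xyz',[3.128,.031,2.757]).as_matrix(); U=Rg.T@[0,0,1]
def gz():
    R=Ro.from_euler('xyz',sense()["tcp_rot"]).as_matrix(); return R@U
E
python3 - <<'E'
from tilt import *
for i in range(3): p=vision.get_image("wrist")
p=vision.get_image("wrist"); save(p,"w5"); print("gauge z",gz(),p["position"],p["attitude"])
for k in("fixed_half","loose_half","pump_set"):
    for t in trace(p,k)[:2]:
        ys,xs=np.where(t["pixels"]); print(k,round(t["score"],2),t["at"],xs.min(),xs.max(),ys.min(),ys.max(),len(xs))
E
python3 go.py "(.575,.079,.27,-2.887)"
```

```text
gauge z [-0.00374635  0.02886454  0.99957631] [0.48397523 0.04793218 0.41889585] [2.8011674  0.01423795 1.7775728 ]
fixed_half 0.63 [393.7, 219.3] 371 411 175 267 2970
loose_half 0.8 [421.5, 220.7] 405 439 174 266 2186
pump_set 0.8 [471.0, 205.4] 247 639 115 330 62066
9.5 [0.5647 0.0604 0.2805] [-3.1259  0.0306 -2.9374] F [ 0.5094 -1.3304 -0.3692] w 0.01536331879157441
shift [-0.0135  0.0163  0.0106] turn -0.0504218320757186
```

View pics/w5.png

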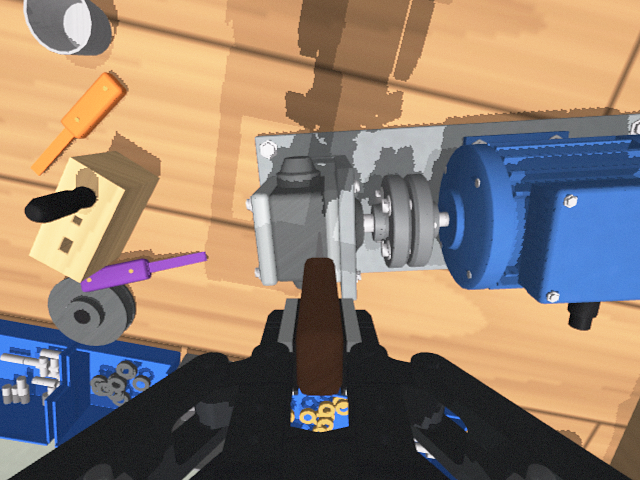

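The wrist view shows the coupling discs at columns 382–440, rows 174–268. The gap is near (410,220), the pump bracket is to the left and the motor to the right. I measure the gap and yaw from this view together with the scene and side views.

Run:
```python
from tilt import *
np.set_printoptions(precision=4,suppress=True)
p=vision.get_image("wrist")
g=cv2.cvtColor(p["image"],cv2.COLOR_RGB2GRAY).astype(int)
for y in range(180,268,8): print(y,g[y,376:446:2])
print(atz(p,(410,220),.128))
# plate edges: yaw: far edge line from (260,135) to (630,112) , near edge
print(atz(p,(258,133),.012),atz(p,(640,110),.012))
cv2.imwrite("pics/c6.png",cv2.resize(cv2.imread("pics/w5.png")[160:280,370:450],None,fx=5,fy=5,interpolation=cv2.INTER_CUBIC))
a=vision.get_image("scene");b=vision.get_image("side")
for im in(a,b):
  for k in("fixed_half","loose_half"): print(k,[(round(t["score"],2),t["at"]) for t in find_in(im,k)[:2]])
ca=a["image"][255:335,415:495];cb=b["image"][320:400,165:265]
f=lambda i:cv2.resize(cv2.cvtColor(i,cv2.COLOR_RGB2BGR),None,fx=5,fy=5,interpolation=cv2.INTER_CUBIC)
A,B,C=f(ca),f(cb),cv2.imread("pics/c6.png")[:400]
cv2.imwrite("pics/abc.png",np.vstack([np.hstack([A,C[:,:400]]),]) )
```

```text
180 [ 90  87  87  90  81  66  66  65  83  85  87  84  86  87  83  72  56  66
  79  75  83  86  89  87  87  90  85 137  86  87  88  92  87  89  52]
188 [ 91  90  85  91 109  53  64  67  67  98 109 109 103 108 110 106  97  72
  62  87  92  97 114 110 111 110 108 106  98  87  89  92  87  60  51]
196 [ 91 103 227 197 109  90  58 103 113  83 125 123 121 127 122 125 121 104
  67  62  99 103 121 128 130 128 125 123 122 103  86  91  80  47  50]
204 [ 77  73  67  63  92 253 234 198 177  71 121 138 136 138 132 135 137 128
 141 194  70 120 110 142 142 139 138 138 138 133  95  83  68  51  51]
212 [ 73 124 122 107 121 149 171 162 161  74 104 162 157 155 156 149 148 146
 123  71  60 116 117 145 160 157 154 156 150 150 127 132 133  97 101]
220 [162 149 167 163 164 163 138 145  58  65  89 158 169 172 167 166 164 165
 123  96  60  99 126 139 171 167 168 168 167 162 147 159 160 217 243]
228 [183 149 184 182 169 177 157 162  56  62  83 156 183 181 179 175 179 178
 134 112  57 106 131 141 178 174 173 174 172 171 155 157 163  65  53]
236 [ 60 141 147 145 151 142 135 116  61  60  84 162 174 172 175 176 176 174
 129  96  56 113 124 146 167 171 168 169 170 171 141 130  87  50  53]
244 [176 176 176 173 121 161 139 112 143  64  97 161 163 161 163 164 166 165
 129  56  58 133 114 158 162 163 160 162 162 162 163 172 174  88  76]
252 [196 194 200 198 110 236 245 218 182  52 121 154 155 155 156 153 156 140
 149  54 103 123 134 156 157 155 151 157 158 149 167 174 172 173 152]
260 [197 196 202 200 200 186  57  60  56  89 143 141 147 145 144 145 142  86
  64 108 116 127 143 140 146 140 141 139 164 173 170 172 169 170 171]
[0.5463 0.1323 0.128 ]
[ 0.5108 -0.0236  0.012 ] [0.4056 0.3695 0.012 ]
fixed_half [(0.67, [445.2, 292.9])]
loose_half [(0.79, [461.0, 296.8]), (0.56, [446.5, 292.9])]
fixed_half [(0.9, [221.2, 342.8]), (0.73, [239.2, 225.2])]
loose_half [(0.84, [206.9, 359.1])]
```

View pics/abc.png

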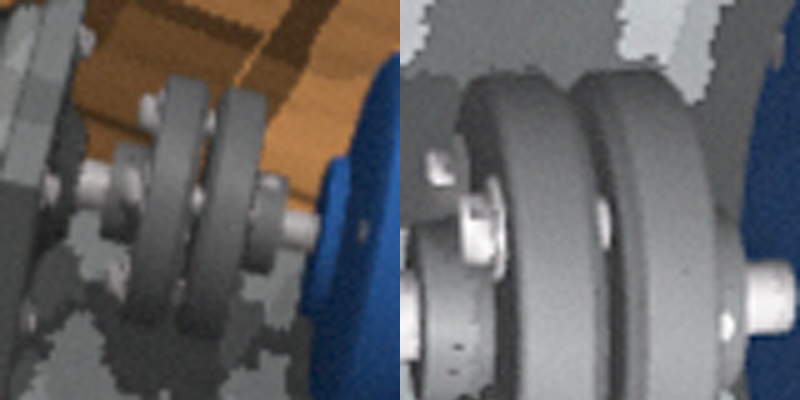

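```bash
cat > fit.py <<'E'
from tilt import *
from scipy.optimize import least_squares
np.set_printoptions(precision=4,suppress=True)
def fit(p,pts,yaw,r=.042):
    ex=np.array([np.cos(yaw),np.sin(yaw),0]);th=np.linspace(.5,np.pi-.5,200)
    def f(c):
        C=np.array([c[0],c[1],.083])+r*(np.cos(th)[:,None]*ex+np.sin(th)[:,None]*[0,0,1]); q=proj(p,C)
        return [np.interp(v,*(lambda o:(q[o,1],q[o,0]))(np.argsort(q[:,1])))-u for u,v in pts]
    return least_squares(f,[.55,.133])
E
python3 - <<'E'
from fit import *
p=vision.get_image("wrist"); a=vision.get_image("scene"); s=sense();print(s["tcp_pos"],s["tcp_rot"])
W=[(413.5,196),(415,204),(415.7,212),(416,220),(416.2,228),(416,236),(415,244),(414,252),(411.5,260)]
S=[(458,275),(454.5,297),(450,319)]
for y in(.25,.26,.27):
    q=fit(p,W,y); print(y,q.x,q.cost,q.fun)
c=fit(p,W,.26).x
th=np.linspace(0.3,np.pi-.3,7); ex=np.array([np.cos(.26),np.sin(.26),0])
C=np.array([c[0],c[1],.083])+.042*(np.cos(th)[:,None]*ex+np.sin(th)[:,None]*[0,0,1]); print("scene pred",proj(a,C)); b=vision.get_image("side"); print("side",proj(b,C))
# silhouette rows of fixed disc r=.045 in wrist
th=np.linspace(0,2*np.pi,100);C=np.array([c[0],c[1],.083])+.045*(np.cos(th)[:,None]*ex+np.sin(th)[:,None]*[0,0,1]);q=proj(p,C);print(q[:,1].min(),q[:,1].max())
print(gz())
E
python3 go.py "(.55,.133,.27,-2.882)"
```

```text
[0.5654 0.0613 0.281 ] [-3.126   0.0321 -2.9356]
0.25 [0.5593 0.1428] 0.08910126993081732 [ 0.2686 -0.0816 -0.0545  0.0253 -0.1186 -0.1991  0.1268 -0.0908  0.1334]
0.26 [0.5582 0.1426] 0.07380291352659513 [ 0.2308 -0.1249 -0.083   0.0216 -0.0935 -0.146   0.1993 -0.0272  0.029 ]
0.27 [0.5573 0.1424] 0.09066737126640224 [ 0.1621 -0.1857 -0.1197  0.017  -0.0626 -0.0805  0.2917  0.0623 -0.081 ]
scene pred [[452.6265 306.752 ]
 [454.7278 296.6701]
 [456.6795 286.6517]
 [458.0939 278.6991]
 [458.7207 274.2591]
 [458.4885 273.9495]
 [457.4881 277.5789]]
side [[179.7757 349.9016]
 [183.9365 343.3224]
 [192.6364 340.0572]
 [204.3936 340.8676]
 [216.9799 345.7008]
 [227.9164 353.6292]
 [235.097  363.0661]]
173.47433380675795 266.4412160469527
[-0.007   0.0283  0.9996]
10.0 [0.5654 0.0614 0.2809] [-3.126   0.032  -2.9354] F [-0.4458 -0.4947 -2.3493] w 0.015523371293371878
shift [0.0008 0.0734 0.0098] turn -0.05338952416450837
```

```bash
cat > tip.py <<'E'
from tilt import *
import sys
np.set_printoptions(precision=4,suppress=True)
T=np.array([.002,-.001,.106]); yaw=.26
def rep(C=(.5582,.1426),z=.145):
    s=sense(); R=Ro.from_euler('xyz',s["tcp_rot"]).as_matrix(); t=s["tcp_pos"]+R@T
    d=np.r_[C,z]-t; P=Ro.from_euler('z',yaw).as_matrix()
    print(round(s["time"],2),"tcp",s["tcp_pos"],s["tcp_rot"],"tip",t,"F pump axes",P.T@s["ft_force"],"M",P.T@s["torque"])
    print("tool shift",R.T@d,"turn",-((yaw-np.pi-s["tcp_rot"][2]+np.pi)%(2*np.pi)-np.pi),"tip err pump axes",-P.T@d,"gz pump",P.T@gz(),"w",s["grip_width"])
if __name__=="__main__": rep(z=float(sys.argv[1]) if len(sys.argv)>1 else .145)
E
python3 tip.py .15
```

```text
10.0 tcp [0.5654 0.0614 0.2809] [-3.126   0.032  -2.9354] tip [0.5674 0.0591 0.1749] F pump axes [-0.558  -0.3634 -2.3493] M [ 0.0675  0.0354 -0.0264]
tool shift [-0.0073  0.084   0.0239] turn -0.05379687057471516 tip err pump axes [-0.0126 -0.083   0.0249] gz pump [0.0005 0.0292 0.9996] w 0.015523371293371878
```

Emit:
servo_tool(
  commands=[
    [[-0.0025, 0.028, 0], -0.054],
    [[-0.0025, 0.028, 0], 0],
    [[-0.001, 0.02, 0.005], 0],
  ],
)

```text
time: 10.25
tcp_pos: [0.5555, 0.1344, 0.2759]
tcp_rot: [-3.122, 0.034, -2.885]
ft_force: [0.2, 0.1, -0.1]
grip_width: 0.0157
```

Run:
```python
from tip import *
for i in range(3): vision.get_image("wrist")
rep(z=.14)
```

```text
10.4 tcp [0.5543 0.1342 0.2746] [-3.1214  0.0311 -2.8825] tip [0.5564 0.1315 0.1686] F pump axes [-0.6943 -0.3805 -0.9484] M [-0.0024 -0.0142  0.0026]
tool shift [-0.0037  0.0108  0.0286] turn -0.0009467953553303765 tip err pump axes [-0.0046 -0.0102  0.0286] gz pump [-0.      0.0338  0.9994] w 0.015582607925444275
```

Emit:
servo_tool(
  commands=[
    [[-0.004, 0.011, 0.004], 0],
    [[0, 0, 0.012], 0],
  ],
)

```text
time: 10.57
tcp_pos: [0.5581, 0.1458, 0.2607]
tcp_rot: [-3.12, 0.036, -2.883]
ft_force: [-0.4, 0.1, -0.9]
grip_width: 0.0157
```

Run:
```python
from tip import *
for i in range(3): p=vision.get_image("wrist")
rep(z=.14)
p=vision.get_image("wrist"); cv2.imwrite("pics/w7.png",cv2.resize(cv2.cvtColor(p["image"][150:290,240:400],cv2.COLOR_RGB2BGR),None,fx=5,fy=4.2,interpolation=cv2.INTER_CUBIC))
```

```text
10.72 tcp [0.5561 0.1439 0.2585] [-3.1195  0.0301 -2.8835] tip [0.5581 0.141  0.1525] F pump axes [ 0.1972  0.4666 -1.1574] M [ 0.0153 -0.0007  0.0411]
tool shift [-0.0002  0.0018  0.0125] turn -0.0018621708011758997 tip err pump axes [-0.0005 -0.0015  0.0125] gz pump [0.001  0.0357 0.9994] w 0.015623372414175975
```

View pics/w7.png

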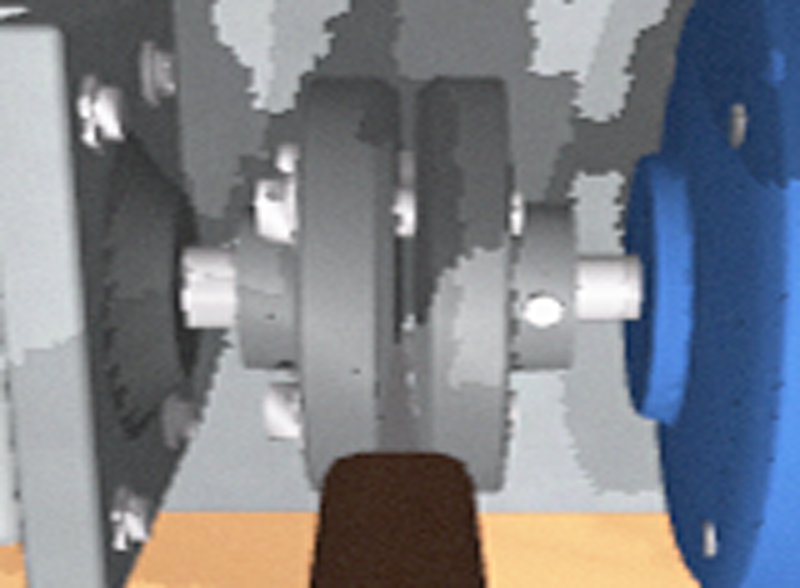

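The wrist crop shows the gap at crop column about 403 and the blade tip at about (406,320), so they agree to within about 0.5 mm. Next I lower in small steps and watch the force.

Emit:
servo_tool(
  commands=[
    [[0, 0, 0.012], 0],
    [[0, 0, 0.012], 0],
  ],
)

```text
time: 10.93
tcp_pos: [0.5601, 0.1433, 0.2383]
tcp_rot: [-3.119, 0.038, -2.885]
ft_force: [0.7, -0.3, -1.7]
grip_width: 0.0159
```

Run:
```python
from tip import *
for i in range(4): vision.get_image("wrist")
rep(z=.12)
```

```text
11.13 tcp [0.5596 0.1433 0.2381] [-3.1188  0.0361 -2.8846] tip [0.5622 0.1405 0.1321] F pump axes [ 0.3456 -0.2429 -1.2094] M [0.031  0.0421 0.0671]
tool shift [0.0038 0.0034 0.0119] turn -0.0030331177302627133 tip err pump axes [ 0.0033 -0.0031  0.0121] gz pump [-0.005   0.0364  0.9993] w 0.01557929093445999
```

Emit:
servo_tool(
  commands=[
    [[0.004, 0.002, 0.001], 0],
  ],
)

```text
time: 11.22
tcp_pos: [0.5565, 0.144, 0.238]
tcp_rot: [-3.118, 0.038, -2.885]
ft_force: [0.2, -0.3, -1.4]
grip_width: 0.0153
```

Run:
```python
from tip import *
for i in range(4): p=vision.get_image("wrist")
rep(z=.12)
save(p,"w8"); cv2.imwrite("pics/w8c.png",cv2.resize(cv2.cvtColor(p["image"][190:280,280:370],cv2.COLOR_RGB2BGR),None,fx=6.6,fy=6.6,interpolation=cv2.INTER_CUBIC))
```

```text
11.42 tcp [0.5553 0.1443 0.2375] [-3.1187  0.037  -2.8845] tip [0.558  0.1415 0.1315] F pump axes [-0.1689  0.364  -0.7278] M [ 0.0261  0.0672 -0.0341]
tool shift [-0.0001  0.0013  0.0115] turn -0.0029164381480253354 tip err pump axes [-0.0005 -0.0011  0.0115] gz pump [-0.0058  0.0365  0.9993] w 0.015393435490955107
```

View pics/w8c.png

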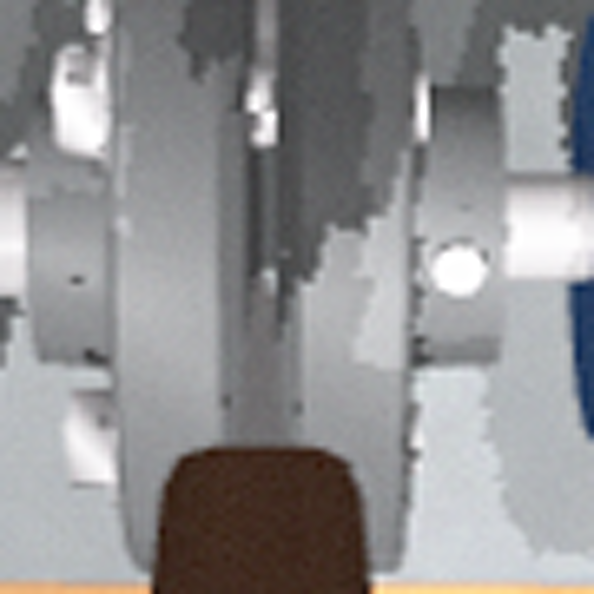

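The crop shows the gap centred at crop column about 260, with the blade running from its tip at about (266,270) to a width of 222–300, centred in the gap. I continue down with drift correction.

Emit:
servo_tool(
  commands=[
    [[0.001, 0.0005, 0.008], 0],
    [[0.0015, 0.0005, 0.008], 0],
  ],
)

```text
time: 11.58
tcp_pos: [0.5551, 0.1447, 0.2229]
tcp_rot: [-3.118, 0.042, -2.884]
ft_force: [1.3, -0.2, -0.5]
grip_width: 0.0155
```

Run:
```python
from tip import *
for i in range(3): vision.get_image("wrist")
rep(z=.10)
```

```text
11.73 tcp [0.554  0.1443 0.2219] [-3.118   0.0388 -2.8843] tip [0.5569 0.1415 0.116 ] F pump axes [-0.1048 -1.4826 -0.8455] M [-0.1931  0.0786 -0.0036]
tool shift [-0.0009  0.0011  0.016 ] turn -0.002752203735554737 tip err pump axes [-0.0016 -0.0007  0.016 ] gz pump [-0.0076  0.0371  0.9993] w 0.015449597945931202
```

Emit:
servo_tool(
  commands=[
    [[-0.0005, -0.0007, 0.005], 0],
  ],
)

```text
time: 11.82
tcp_pos: [0.5553, 0.1439, 0.2174]
tcp_rot: [-3.118, 0.04, -2.884]
ft_force: [0.1, 0.4, -2.1]
grip_width: 0.0152
```

```bash
cat > avg.py <<'E'
from tip import *
P=Ro.from_euler('z',yaw).as_matrix(); L=[]
for i in range(6):
    vision.get_image("wrist"); s=sense(); L.append(np.r_[P.T@s["ft_force"],P.T@s["torque"]])
print("avg F,M",np.mean(L[1:],0),"sd",np.std(L[1:],0)); rep(z=.09)
E
python3 avg.py
```

```text
avg F,M [ 0.0542 -0.0353 -1.0336  0.0182  0.0381  0.0043] sd [0.389  0.3437 0.4045 0.0383 0.021  0.0297]
12.12 tcp [0.555  0.1438 0.217 ] [-3.1181  0.039  -2.8844] tip [0.5579 0.141  0.1111] F pump axes [-0.4336  0.2938 -0.4999] M [ 0.0851  0.0087 -0.0227]
tool shift [0.0001 0.002  0.0211] turn -0.002822568262331071 tip err pump axes [-0.0007 -0.0015  0.0211] gz pump [-0.0079  0.0371  0.9993] w 0.015523049236793469
```

Emit:
servo_tool(
  commands=[
    [[0.001, 0.0002, 0.007], 0],
  ],
)

```text
time: 12.2
tcp_pos: [0.5556, 0.1439, 0.2113]
tcp_rot: [-3.118, 0.042, -2.884]
ft_force: [1.4, -0.6, -0.7]
grip_width: 0.0153
```

```bash
python3 avg.py
```

```text
avg F,M [-0.1664 -0.6141 -1.2274 -0.0572  0.0487 -0.0192] sd [0.4217 0.308  0.4389 0.0258 0.0184 0.0255]
12.5 tcp [0.5541 0.1436 0.2099] [-3.1181  0.0386 -2.8844] tip [0.557  0.1408 0.104 ] F pump axes [-0.3988 -0.0822 -0.9905] M [-0.0093  0.0424  0.0114]
tool shift [-0.001   0.0018  0.014 ] turn -0.002822458937160821 tip err pump axes [-0.0016 -0.0015  0.014 ] gz pump [-0.0075  0.037   0.9993] w 0.01547019854773052
```

Emit:
servo_tool(
  commands=[
    [[-0.0008, -0.0005, 0.005], 0],
  ],
)

```text
time: 12.58
tcp_pos: [0.5559, 0.1435, 0.2058]
tcp_rot: [-3.118, 0.04, -2.884]
ft_force: [0.1, 0.7, -1.6]
grip_width: 0.0155
```

```bash
python3 avg.py
```

```text
avg F,M [-0.049   0.4331 -1.4617  0.0587  0.06    0.006 ] sd [0.7    0.5761 0.4228 0.0416 0.016  0.036 ]
12.88 tcp [0.5552 0.1433 0.2049] [-3.1182  0.0384 -2.8844] tip [0.558  0.1405 0.099 ] F pump axes [-0.0844  0.0526 -1.6268] M [0.1175 0.091  0.0336]
tool shift [-0.0003  0.0022  0.0089] turn -0.002778753069974993 tip err pump axes [-0.0007 -0.002   0.009 ] gz pump [-0.0073  0.0369  0.9993] w 0.015633219993019046
```

Emit:
servo_tool(
  commands=[
    [[0.0005, 0.0003, 0.004], 0],
  ],
)

```text
time: 12.97
tcp_pos: [0.5555, 0.1435, 0.2016]
tcp_rot: [-3.118, 0.04, -2.884]
ft_force: [-0.1, -0.7, -0.6]
grip_width: 0.0156
```

```bash
python3 avg.py
```

```text
avg F,M [ 0.8292 -0.2435 -2.4143 -0.1051 -0.1205  0.0003] sd [0.3207 0.4388 0.7334 0.0166 0.0255 0.0235]
13.27 tcp [0.5548 0.1433 0.2008] [-3.1181  0.0383 -2.8844] tip [0.5577 0.1405 0.0949] F pump axes [ 1.1079 -0.2991 -2.3538] M [-0.1266 -0.1111 -0.0166]
tool shift [-0.0009  0.002   0.0049] turn -0.0027637282398909058 tip err pump axes [-0.0011 -0.0019  0.0049] gz pump [-0.0072  0.0371  0.9993] w 0.015632350139459603
```

Emit:
servo_tool(
  commands=[
    [[0.0003, -0.0001, 0.004], 0],
  ],
)

```text
time: 13.35
tcp_pos: [0.5553, 0.1433, 0.1977]
tcp_rot: [-3.118, 0.04, -2.884]
ft_force: [-0.6, 1.3, 9.2]
grip_width: 0.0156
```

```bash
python3 avg.py
```

```text
avg F,M [ 0.7923  0.2661  1.6198  0.1319 -0.2196  0.0145] sd [0.2812 0.2993 0.5057 0.0284 0.0435 0.0374]
13.65 tcp [0.5552 0.1433 0.1971] [-3.1182  0.0396 -2.8844] tip [0.5582 0.1405 0.0912] F pump axes [1.0135 0.1206 2.4622] M [ 0.1661 -0.2858  0.0297]
tool shift [-0.0005  0.0021  0.0012] turn -0.0028176237753378963 tip err pump axes [-0.0005 -0.002   0.0012] gz pump [-0.0084  0.037   0.9993] w 0.015623533666765072
```

Emit:
servo_tool(
  commands=[
    [[0, 0, 0.002], 0],
  ],
)

```text
time: 13.73
tcp_pos: [0.5559, 0.1434, 0.1964]
tcp_rot: [-3.118, 0.041, -2.884]
ft_force: [-4.1, -0.9, 15.6]
grip_width: 0.0157
```

```bash
python3 avg.py
```

```text
avg F,M [-0.9188  0.3902  8.9456  0.1579  0.2477  0.0324] sd [0.4952 0.4092 0.2581 0.0227 0.0293 0.0193]
14.03 tcp [0.5557 0.1434 0.1963] [-3.1181  0.0409 -2.8843] tip [0.5588 0.1406 0.0903] F pump axes [-1.2792 -0.1349  8.9535] M [0.1618 0.2769 0.0269]
tool shift [0.0001 0.0021 0.0003] turn -0.002721649488313993 tip err pump axes [ 0.0001 -0.0021  0.0003] gz pump [-0.0097  0.0371  0.9993] w 0.01568254483329259
```

Run:
```python
from tip import *
a=vision.get_image("scene"); b=vision.get_image("side")
for im,n in((a,"scene"),(b,"side")):
  for k in("oil_cup","loose_half","screwdriver"): print(n,k,[(round(t["score"],2),t["at"]) for t in find_in(im,k)[:2]])
f=lambda i:cv2.resize(cv2.cvtColor(i,cv2.COLOR_RGB2BGR),(400,400),interpolation=cv2.INTER_CUBIC)
cv2.imwrite("pics/fin.png",np.hstack([f(a["image"][215:345,395:525]),f(b["image"][230:400,130:300])]))
rep()
```

```text
scene oil_cup [(0.89, [322.6, 231.0])]
scene loose_half [(0.71, [456.3, 298.5]), (0.3, [285.2, 271.4])]
scene screwdriver [(0.75, [297.6, 240.2])]
side oil_cup [(0.85, [387.1, 281.7])]
side loose_half []
side screwdriver [(0.95, [302.9, 226.8])]
14.43 tcp [0.5557 0.1434 0.1962] [-3.1181  0.0408 -2.8844] tip [0.5588 0.1406 0.0903] F pump axes [-1.9354  0.0165  8.4764] M [0.1402 0.2849 0.0193]
tool shift [-0.0021  0.0008 -0.0547] turn -0.002777507461864559 tip err pump axes [ 0.0001 -0.0021 -0.0547] gz pump [-0.0097  0.0371  0.9993] w 0.015395864554413932
```

View pics/fin.png

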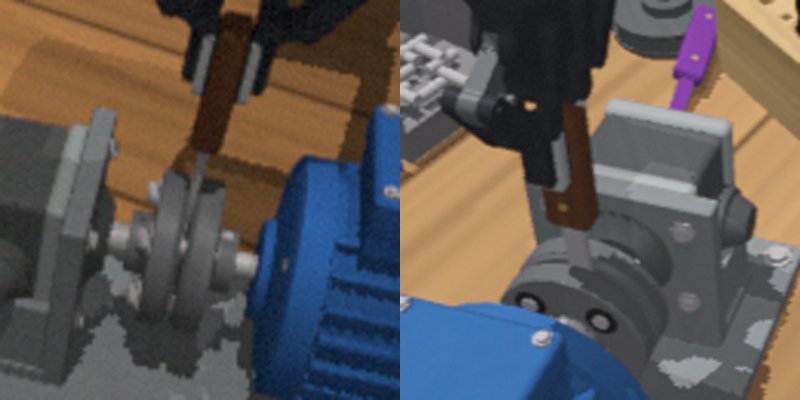

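The blade is seated in the gap at the top of the coupling, at (200,180) in the scene crop. The push is steady at about 9 N, and the cup and screwdriver are where they were. I hand in now.

```bash
python3 -c "
from rig import r
print(r.close_job())"
```

```text
the job is handed in; nothing more can be done
None
```

I took the gauge from the block, dipped its tip in the oil cup and slid it down into the top of the coupling gap. I handed the job in at about 14.4 s with the gauge still held there; no verdict was reported.

**Seating:**
- **Depth:** the tip is about 38 mm below the rim, within the expected 25 to 58 mm. That implies a gap of about 3.7 mm.
- **Push:** it held steady at 8.5 to 9 N upward, with under 0.5 N net sideways force, so both halves appear to bear evenly. There was a brief peak of about 16 N on the last step.
- **Alignment:** the blade is square to the faces within about 0.003 rad by the tool's pose. It is within about 0.5 mm of the middle of the coupling's width, and tilted by up to about 0.04 rad.

**Dip:** the tip was at a computed height of about 21 mm in the cup, roughly 10 mm off centre. I didn't take a picture of the dip itself.

**Cup and screwdriver:** the networks find both within about 2 pixels of where they started.

**Not confirmed or in disagreement:**
- I couldn't measure the loose half's shift to 0.6 mm from the pictures. The network's centre for it moved 5 pixels, but with the gripper in view that reading isn't reliable.
- The tip position worked out from the tool pose was about 2 mm off the gap centre fitted from the pictures. The wrist picture and the forces showed it centred, so I went by those.
- The arm drifted up and tilted slightly with each move, so the gauge was gripped about 10 mm higher on the handle than intended.

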